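# Clear the bench after a brake job

### The job

The brake job is done: sort the five things left in the middle of the bench. Stand the two loose sockets (the long black one and the short chrome one) upright in the red socket tray, without knocking over or shoving the two sockets that already stand there, put the chrome wheel nut and the violet locking nut in the round steel dish, and lay the worn brake pad in the blue scrap tub. Set each thing down, do not drop or throw it.

Things in the scene. Friction and masses are not known exactly. Their poses are not given: they have to be found in the camera images.
- deep_socket: Loose. Long black impact socket, a plain cylinder 30 mm in diameter and 65 mm tall, 0.14 to 0.25 kg, standing on the bench with its six-sided mouth up. Origin: centre of its underside; z up along its axis. Goes in the red tray, standing the same way up. The five loose things stand or lie in the middle of the bench in five spots that are shuffled from start to start, in two staggered rows, nearest neighbours about 90 to 140 mm apart centre to centre.
- short_socket: Loose. Short bright chrome socket, a plain cylinder 32 mm in diameter and 38 mm tall, 0.09 to 0.16 kg, standing with its six-sided mouth up. Origin: centre of its underside; z up along its axis. Goes in the red tray, standing the same way up.
- wheel_nut: Loose. Chrome six-sided wheel nut with domed top, 34 mm tall, standing on a round flange 28 mm in diameter and 4 mm thick; above the flange it grips like a cylinder 22 mm in diameter; 0.04 to 0.08 kg. Origin: centre of its underside; z up along its axis. Goes in the steel dish.
- lock_nut: Loose. Violet anodised round locking wheel nut with a black band and a black key recess on top, 34 mm tall, standing on a round flange 28 mm in diameter and 4 mm thick; above the flange a cylinder 23 mm in diameter; 0.04 to 0.08 kg. Origin: centre of its underside; z up along its axis. Goes in the steel dish.
- brake_pad: Loose. Worn disc-brake pad lying flat, rust-brown lining up, on a dark steel backing plate: 110 mm long (body x axis, ends are narrower ears), 45 mm wide (body y axis), 12 mm thick; about 0.18 to 0.31 kg. Best gripped across its 45 mm width at the middle, fingertips close to the bench. Origin: centre of its underside; z up. At the start its long axis lies within about 20 degrees of the bench's x direction. Goes in the blue tub, lying flat.
- socket_tray: Fixed. Red enamelled steel tray, 140 mm (its x) by 200 mm (its y), walls 22 mm high and 3 mm thick, floor top 3 mm above the bench. Origin: centre of its underside; z up. Two sockets already stand near its +y end, at about y = +71 mm, x = -33 and +33 mm in the tray's frame; the rest, from y = -97 mm to about y = +45 mm, is free. The red tray, the steel dish and the blue tub change places from start to start and are each turned by up to 12 degrees.
- nut_dish: Fixed. Round stainless-steel parts dish, 170 mm across the rim, flat floor 140 mm across whose top is 6 mm above the bench, flared wall with the rim 30 mm above the bench. Origin: centre of its underside; z up.
- scrap_tub: Fixed. Blue plastic scrap tub, 140 mm (its x) by 180 mm (its y) outside, walls 48 mm high and 3 mm thick with a rim standing out 6 mm at most, floor top 3 mm above the bench. Origin: centre of its underside; z up.
- tray_socket_a: Loose, not to be moved. Chrome socket 28 mm in diameter and 40 mm tall, already standing in the red tray. Origin: centre of its underside; z up along its axis.
- tray_socket_b: Loose, not to be moved. Black socket 28 mm in diameter and 50 mm tall, already standing in the red tray. Origin: centre of its underside; z up along its axis.
Things that resemble listed ones, but are neither listed nor needed, are in the scene too. Of the things that look like the brake_pad, take the one that is nearest to the robot's base at the start.

How it is judged:
By the outcome, as a careful person would: the job done as asked, in the order asked, and still so for the second after the job is handed in, with the robot touching nothing.
It also fails if it takes over 134 s, if anything falls off the work surface, if the arm or the gripper's body presses on something with over 40 N, if the wrist force passes 120 N, or if a joint passes its speed limit or range.

### The arm

A 7-joint arm with a two-finger parallel gripper is mounted at the origin on the work surface. World frame = base frame: x ahead of the robot, y to its left, z up, the work surface at z = 0. Lengths are in m, angles in rad, forces in N, time in s.
With the tool pointing down it reaches from about 0.425 to 0.875 m from the base axis. Payload 4.7 kg.
Tool frame: the origin (TCP) lies at the very end of the fingers, on their centre line; the grasp point (between the pads) lies 19 mm behind it; z points along the fingers, y is the line along which they close (so a half turn about z gives the same grasp; the last joint's range is limited). The gripper opens to 87 mm and grips with 3 to 60 N. Pads are 19 mm wide; open, the fingers measure 117 mm over their backs; the gripper's body (75 mm by 190 mm) begins 51 mm behind the grasp point.
Start: joints at [-1.18, 0.321, -0.07, 1.45, 0.023, 1.371, -0.057], TCP at [0.239, 0.604, 0.223] pointing down, gripper open.
Joint ranges: [-2.86, 2.86], [-0.3, 2.09], [-1.38, 1.24], [0.06, 2.45], [-1.56, 4.7], [0.09, 2.05], [-2.69, 2.69]. Speed limits (rad/s): [2.57, 2.57, 3.14, 3.14, 3.14, 3.14, 3.14].

### API

Orientations are given as a rotation vector (axis times angle).
In Python, from bench import ctrl, get_image, job gives the robot as it stands.
- The arm moves only by the shell command python3 -m crank 'ROWS' [FORCE]. ROWS is JSON, a list that holds one entry, the list of rows, each a list of 5 numbers: the shift along the tool's x, y, z in mm, then the turn about the tool's z in rad, then the closure, from -1 (fully open) to 1 (shut), so that 0 is half open. A call has 1 to 10 rows; each row shifts and turns the commanded pose from where the row before left it, along the tool's axes as they then stand; what a row does not reach is not made up. A row lasts 1/12 s, in which the tool goes at most 41.7 mm and 7.16 degrees, less where a joint would pass 70% of its speed; a pose out of reach is approached as far as the arm can. A call with a gripper value outside its range is refused whole. The fingers move at their own pace and stop on an object; FORCE is the grip in N (left out, the last holds). Time passes only in rows, so rows that do not move let the fingers close. It gives the time, the measured TCP pose, the force, the opening and the grip force at its end, in the units of the state.
- ctrl.get_state(): the state, without advancing time (a new reading comes with each control period).
- get_image(name): name is "scene" or "top"; returns a dict with "pixels" (480x640x3 uint8, red, green, blue), "fx", "fy", "cx", "cy" (pixels), "T" (4x4, takes a point from camera to world coordinates). Camera axes: x right, y down, z forward; pixel columns grow to the right and rows downward; lengths in m; the calibration is good to about 2 mm. A picture is of the moment at which its call begins. There is no depth.
- job.close_job(): hands the job in; it is judged then, once.
The state is a dict: "time": time; "joint_positions": joint angles; "qd": joint speeds; "joint_torque": joint torques, N m; "position": TCP position; "tool_rot": TCP orientation; "ft_force": force on the tool from outside, world axes, zero at the start; "torque": the same for the moment, N m; "grip_width": opening from 0.0 (shut) to 1.0 (fully open); "grip_force": force on a finger pad.
Only numpy, scipy, OpenCV 4.12 (cv2) and the standard library are available. Lean on these libraries where they do the work, as an engineer would, in place of code of your own. Each camera call takes 0.05 s, during which the arm holds its last target. There are 200 camera calls.

## Working session

There is one attempt and no reset: what is moved stays moved. The work goes in short steps, Python scripts to look and compute and a shell command to move; the robot and the scene stay as the last step left them, time stands still between calls to the robot, and variables do not carry over. Pictures are saved under pics/ and viewed, at most 14 in all, crops included, and the job is handed in when it is done.

```bash
ls; mkdir -p pics
python3 - <<'E'
from bench import ctrl,get_image
import cv2,numpy as np,pickle
s=ctrl.get_state();print({k:np.round(v,3).tolist() for k,v in s.items()})
for n in("top","scene"):
    im=get_image(n);pickle.dump(im,open(f"pics/{n}0.pkl","wb"));cv2.imwrite(f"pics/{n}0.png",im["pixels"][:,:,::-1]);print(n,im["fx"],im["fy"],im["cx"],im["cy"],np.round(im["T"],4).tolist())
E
```

```text
pics
{'time': 0.0, 'joint_positions': [-1.18, 0.322, -0.07, 1.452, 0.023, 1.371, -0.057], 'qd': [0.0, -0.001, -0.002, 0.001, 0.001, 0.002, -0.001], 'joint_torque': [0.0, -49.129, -0.404, -31.253, -0.064, 0.044, 0.0], 'position': [0.239, 0.604, 0.221], 'tool_rot': [-0.588, -3.086, 0.003], 'ft_force': [0.455, -0.144, 0.736], 'torque': [0.044, 0.022, 0.024], 'grip_force': 0.0, 'grip_width': 1.003}
top 529.5267050484827 529.5267050484827 318.77296995065154 237.11920331936648 [[0.0269, -0.9935, 0.1107, 0.34], [-0.9996, -0.028, -0.0084, -0.0725], [0.0114, -0.1104, -0.9938, 1.5494], [0.0, 0.0, 0.0, 1.0]]
scene 537.8474279699026 537.8474279699026 320.36749672067714 245.9914074682249 [[0.2692, 0.6002, -0.7532, 1.4845], [0.9629, -0.1522, 0.2229, -0.3314], [0.0192, -0.7853, -0.6189, 0.8541], [0.0, 0.0, 0.0, 1.0]]
```

View pics/top0.png

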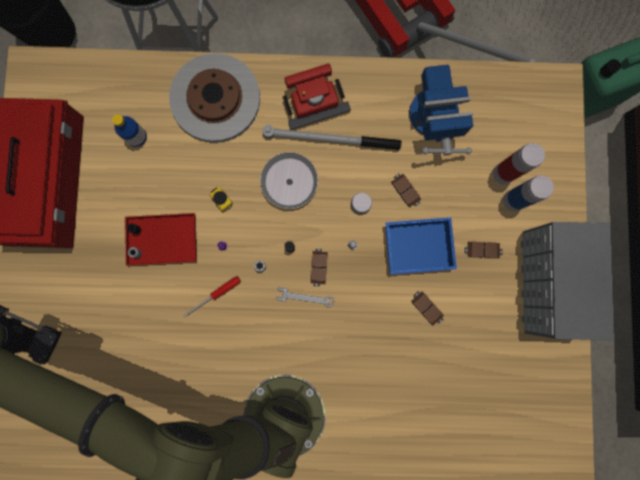

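View pics/scene0.png

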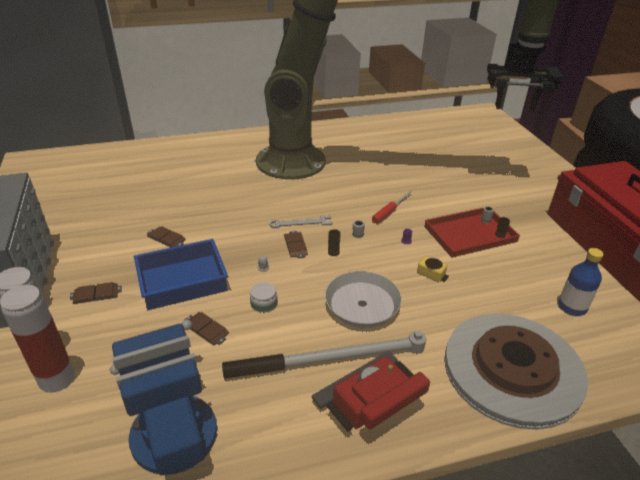

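The top picture shows the lock nut at (222,245), short socket (260,266), deep socket (290,247), near pad (319,267) and wheel nut (352,245). The tray is at (161,240) with its sockets on the left, the dish at (289,181) and the tub at (420,246). In the scene view, the same five things lie between (262,262) and (407,236).

Run:
```python
import cv2,numpy as np,pickle
t=pickle.load(open("pics/top0.pkl","rb"))["pixels"][:,:,::-1];s=pickle.load(open("pics/scene0.pkl","rb"))["pixels"][:,:,::-1]
a=cv2.resize(t[230:290,210:370],None,fx=5,fy=5,interpolation=cv2.INTER_CUBIC)
b=cv2.resize(s[215:275,255:415],None,fx=5,fy=5,interpolation=cv2.INTER_CUBIC)
cv2.imwrite("pics/c1.png",np.vstack([a,b]))
```

```text
(no output)
```

View pics/c1.png

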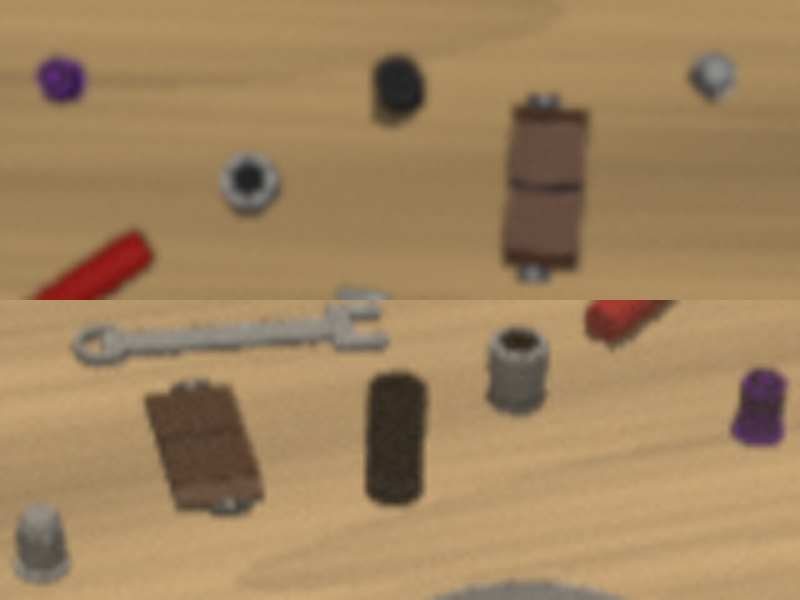

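The crops separate all five things cleanly: in the top one the lock nut is at about (62,80), short socket (249,182), deep socket (398,88), pad (545,187) and wheel nut (713,76), and the scene crop shows them all upright. Next I measure them.

```bash
cat > h.py <<'E'
import cv2,numpy as np,pickle
def ray(im,u,v,z):
    d=im["T"][:3,:3]@np.array([(u-im["cx"])/im["fx"],(v-im["cy"])/im["fy"],1.]);o=im["T"][:3,3]
    return (o+d*(z-o[2])/d[2])[:2]
def mask(im,box,kind):
    x0,y0,x1,y1=box;p=im["pixels"][y0:y1,x0:x1]
    p=cv2.resize(p,None,fx=4,fy=4,interpolation=cv2.INTER_CUBIC)
    lab=cv2.cvtColor(p,cv2.COLOR_RGB2LAB).astype(float)
    hsv=cv2.cvtColor(p,cv2.COLOR_RGB2HSV).astype(float)
    med=np.median(lab.reshape(-1,3),0)
    if kind=="wood": m=(np.abs(lab[...,2]-med[2])+np.abs(lab[...,1]-med[1]))>11
    if kind=="red": m=(lab[...,1]>155)
    if kind=="blue": m=(lab[...,2]<118)
    if kind=="notwood": m=lab[...,2]<140
    cs,_=cv2.findContours(m.astype(np.uint8),cv2.RETR_EXTERNAL,cv2.CHAIN_APPROX_NONE)
    c=max(cs,key=cv2.contourArea).astype(np.float32)
    return (c+.5)/4-.5+np.array([x0,y0],np.float32)
def cen(c):
    m=cv2.moments(c);return m["m10"]/m["m00"],m["m01"]/m["m00"]
E
python3 - <<'E'
from h import *
t=pickle.load(open("pics/top0.pkl","rb"));s=pickle.load(open("pics/scene0.pkl","rb"))
O={"lock":((210,233,235,257),(395,223,418,250),.034),"short":((248,253,273,279),(347,215,372,242),.038),"deep":((278,235,302,259),(322,222,346,262),.065),
"wheel":((340,233,364,257),(253,250,274,276),.034),"pad":((300,243,339,291),(278,226,314,262),.012)}
for n,(a,b,h) in O.items():
    ca,cb=mask(t,a,"wood"),mask(s,b,"wood")
    A,B=ray(t,*cen(ca),h/2),ray(s,*cen(cb),h/2)
    print(n,A.round(4),B.round(4),cv2.boundingRect(ca),cv2.boundingRect(cb))
    if n=="pad":
        for im,c in((t,ca),(s,cb)):
            w=np.array([ray(im,*p[0],.01) for p in c],np.float32);print(cv2.minAreaRect(w*1000))
for n,box,k,z in(("tray",(118,205,204,272),"red",.022),("tub",(380,212,462,282),"blue",.048)):
    c=mask(t,box,k);w=np.array([ray(t,*p[0],z) for p in c],np.float32);print(n,cv2.minAreaRect(w*1000),cv2.boxPoints(cv2.minAreaRect(c)).tolist())
c=mask(t,(255,145,325,217),"notwood");w=np.array([ray(t,*p[0],.03) for p in c],np.float32);print("dish",cv2.minEnclosingCircle(w*1000),cv2.fitEllipse(w*1000))
c=mask(s,(318,265,408,335),"notwood");w=np.array([ray(s,*p[0],.03) for p in c],np.float32);print("dish",cv2.minEnclosingCircle(w*1000),cv2.boundingRect(c))
c=mask(s,(425,205,520,256),"red");w=np.array([ray(s,*p[0],.022) for p in c],np.float32);print("tray",cv2.minAreaRect(w*1000))
c=mask(s,(128,235,234,308),"blue");w=np.array([ray(s,*p[0],.048) for p in c],np.float32);print("tub",cv2.minAreaRect(w*1000))
for p,h in(((134,229),.05),((133,253),.04)): print(ray(t,*p,h))
E
```

```text
lock [0.4791 0.1951] [0.4813 0.1977] (216, 240, 12, 11) (400, 227, 13, 17)
short [0.4216 0.0836] [0.4212 0.0849] (253, 259, 13, 14) (352, 219, 13, 19)
deep [ 0.4773 -0.0006] [0.478  0.0006] (284, 240, 11, 15) (327, 229, 13, 27)
wheel [ 0.4913 -0.1833] [ 0.4972 -0.183 ] (347, 240, 10, 10) (257, 255, 12, 16)
pad [ 0.4237 -0.0869] [ 0.4314 -0.0866] (310, 248, 17, 38) (284, 230, 23, 28)
((423.95501708984375, -87.2176513671875), (42.49433898925781, 110.11360168457031), 87.61437225341797)
((433.1158447265625, -87.54187774658203), (44.2119140625, 113.10234832763672), 88.4356460571289)
tray ((491.8687744140625, 371.40802001953125), (139.09568786621094, 196.811767578125), 4.760814189910889) [[124.5167007446289, 217.0482177734375], [193.9557647705078, 213.53231811523438], [196.37338256835938, 261.2801513671875], [126.93431091308594, 264.7960510253906]]
tub ((491.3489990234375, -375.03924560546875), (150.35081481933594, 191.73521423339844), 6.194074630737305) [[384.5904846191406, 222.1210174560547], [451.9062805175781, 216.5882110595703], [456.2167053222656, 269.0318603515625], [388.9009094238281, 274.564697265625]]
dish ((673.408203125, 7.127370834350586), 85.69680786132812) ((673.50048828125, 7.237800121307373), (166.5855712890625, 170.2835693359375), 89.78887939453125)
dish ((682.8244018554688, 7.049624443054199), 90.28511810302734) (325, 271, 76, 57)
tray ((495.2512512207031, 365.7296447753906), (140.4816131591797, 179.6223907470703), 4.837343692779541)
tub ((513.119384765625, -372.3887939453125), (194.29100036621094, 188.67971801757812), 6.279630184173584)
[0.51546739 0.4405736 ]
[0.44778634 0.44233786]
```

```bash
python3 -m crank '[[[0,0,0,-0.094,-0.4],[0,0,0,-0.094,-0.4],[0,0,0,-0.094,-0.4],[0,0,0,-0.094,-0.4],[-13,-34,5,0,-0.4],[-13,-34,5,0,-0.4],[-13,-34,5,0,-0.4],[-13,-34,5,0,-0.4],[-13,-34,5,0,-0.4],[-13,-34,5,0,-0.4]]]' 20
python3 -m crank '[[[-13,-34,5,0,-0.4],[-13,-34,5,0,-0.4],[-13,-34,5,0,-0.4],[-13,-34,5,0,-0.4],[-13,-34,5,0,-0.4],[-13,-34,5,0,-0.4],[-13,-34,5,0,-0.4],[-13,-34,5,0,-0.4],[-13,-34,5,0,-0.4],[-13,-34,5,0,-0.4]]]'
python3 -m crank '[[[0,0,0,0,-0.4],[0,0,0,0,-0.4],[0,0,0,0,-0.4]]]'
```

```text
time: 0.93
position: [0.3172, 0.3983, 0.1919]
tool_rot: [-0.001, -3.141, 0.001]
ft_force: [-0.3, 0.8, -0.8]
grip_width: 0.706
grip_force: 0.0
time: 1.77
position: [0.4468, 0.0585, 0.1422]
tool_rot: [0.001, 3.141, 0.001]
ft_force: [0.6, 0.4, 0.1]
grip_width: 0.701
grip_force: 0.0
time: 2.02
position: [0.4464, 0.0608, 0.1423]
tool_rot: [-0.001, -3.141, -0.001]
ft_force: [0.1, 0.3, -0.3]
grip_width: 0.699
grip_force: 0.0
```

```bash
python3 -m crank '[[[-15,-30,5,0,-0.4],[-16,-31,9,0,-0.4],[0,0,20,0,-0.4],[0,0,25,0,-0.4],[0,0,25,0,-0.4],[0,0,20,0,-0.4],[0,0,10,0,-0.4],[0,0,0,0,-0.4],[0,0,0,0,-0.4]]]'
python3 - <<'E'
from bench import get_image
import cv2,numpy as np
t=get_image("top")["pixels"][:,:,::-1];s=get_image("scene")["pixels"][:,:,::-1]
cv2.imwrite("pics/c2.png",np.vstack([cv2.resize(t[215:275,230:360],None,fx=5,fy=5),cv2.resize(s[205:265,270:400],None,fx=5,fy=5)]))
E
```

```text
time: 2.77
position: [0.4778, 0.0002, 0.0288]
tool_rot: [0.002, -3.141, -0.0]
ft_force: [0.4, 0.3, 0.8]
grip_width: 0.702
grip_force: 0.0
```

View pics/c2.png

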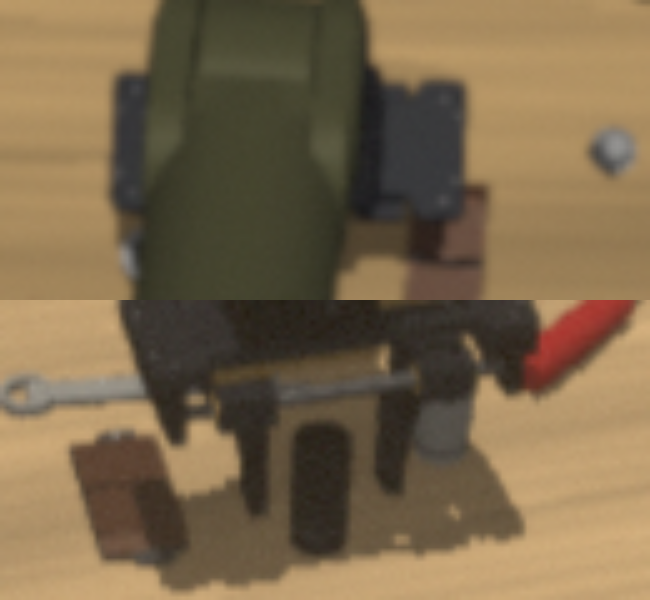

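The deep socket is centred between the open fingers (scene crop, (322,490)). Now I close.

```bash
python3 -m crank '[[[0,0,0,0,0.6],[0,0,0,0,0.6],[0,0,0,0,0.6],[0,0,0,0,0.6],[0,0,0,0,0.6],[0,0,0,0,0.6],[0,0,0,0,0.6],[0,0,0,0,0.6]]]' 30
python3 -m crank '[[[0,0,-5,0,0.6],[0,0,-15,0,0.6],[0,0,-25,0,0.6],[0,0,-25,0,0.6],[0,0,-25,0,0.6],[0,0,0,0,0.6]]]'
```

```text
time: 3.53
position: [0.4778, -0.0007, 0.0287]
tool_rot: [0.001, 3.141, 0.0]
ft_force: [1.0, 0.2, 1.7]
grip_width: 0.334
grip_force: 30.0
time: 4.03
position: [0.4809, -0.0008, 0.1283]
tool_rot: [0.002, 3.134, 0.003]
ft_force: [1.4, 0.6, -1.2]
grip_width: 0.335
grip_force: 30.0
```

```bash
python3 -m crank '[[[-4,20,0,0,0.6],[-4,34,0,0,0.6],[-4,36,0,0,0.6],[-4,36,0,0,0.6],[-4,36,0,0,0.6],[-4,36,0,0,0.6],[-4,36,0,0,0.6],[-4,36,0,0,0.6],[-4,36,0,0,0.6],[-4,26,0,0,0.6]]]'
python3 -m crank '[[[-4,14,0,0,0.6],[0,0,0,0,0.6],[0,0,0,0,0.6],[0,0,20,0,0.6],[0,0,25,0,0.6],[0,0,20,0,0.6],[0,0,15,0,0.6],[0,0,10,0,0.6],[0,0,0,0,0.6],[0,0,0,0,0.6]]]'
```

```text
time: 4.87
position: [0.5166, 0.335, 0.1224]
tool_rot: [0.003, -3.14, -0.001]
ft_force: [0.1, 0.9, -0.4]
grip_width: 0.337
grip_force: 30.0
time: 5.7
position: [0.5223, 0.3438, 0.0336]
tool_rot: [-0.004, -3.142, 0.001]
ft_force: [0.2, 0.9, -1.6]
grip_width: 0.336
grip_force: 30.0
```

```bash
python3 -m crank '[[[0,0,1,0,0.6],[0,0,0,0,0.6],[0,0,0,0,0.6]]]'
python3 -m crank '[[[0,0,1,0,0.6],[0,0,0,0,0.6],[0,0,0,0,0.6]]]'
python3 - <<'E'
from bench import get_image
import cv2,numpy as np
s=get_image("scene")["pixels"][:,:,::-1]
cv2.imwrite("pics/c3.png",cv2.resize(s[180:260,410:530],None,fx=5,fy=5))
E
```

```text
time: 5.95
position: [0.5223, 0.3453, 0.0331]
tool_rot: [0.001, 3.141, 0.001]
ft_force: [0.2, -0.2, -1.0]
grip_width: 0.335
grip_force: 30.0
time: 6.2
position: [0.522, 0.3453, 0.0316]
tool_rot: [0.001, 3.142, 0.0]
ft_force: [0.8, -0.1, -1.0]
grip_width: 0.336
grip_force: 30.0
```

View pics/c3.png

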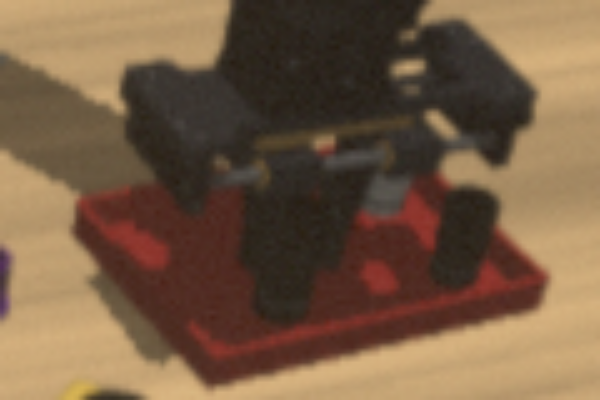

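The socket hangs just above the tray floor (crop (282,310)), clear of the standing sockets. I lower until it touches.

```bash
python3 -m crank '[[[0,0,1,0,0.6],[0,0,0,0,0.6],[0,0,0,0,0.6]]]'|grep -E "pos|ft"
python3 -m crank '[[[0,0,0.5,0,0.6],[0,0,0,0,0.6],[0,0,0,0,0.6]]]'|grep -E "pos|ft"
```

```text
position: [0.5222, 0.3454, 0.031]
ft_force: [-1.3, 0.6, 1.0]
position: [0.5222, 0.3454, 0.0309]
ft_force: [-2.5, -1.4, 4.4]
```

```bash
python3 -m crank '[[[0,0,0,0,0.2],[0,0,0,0,0.1],[0,0,0,0,0],[0,0,0,0,-0.2],[0,0,0,0,-0.2],[0,0,0,0,-0.2],[0,0,-10,0,-0.2],[0,0,-25,0,-0.2],[0,0,-30,0,-0.2],[0,0,-35,0,-0.4]]]'
python3 -m crank '[[[8,-20,0,0,-0.4],[10,-28,0,0,-0.4],[10,-30,0,0,-0.4],[11,-31,0,0,-0.4],[11,-31,0,0,-0.4],[11,-31,0,0,-0.4],[11,-31,0,0,-0.4],[11,-30,0,0,-0.4],[10,-22,0,0,-0.4],[7,-7,0,0,-0.4]]]'
python3 -m crank '[[[0,0,0,0,-0.4],[0,0,20,0,-0.4],[0,0,30,0,-0.4],[0,0,30,0,-0.4],[0,0,25,0,-0.4],[0,0,10,0,-0.4],[0,0,0,0,-0.4],[0,0,0,0,-0.4]]]'
python3 - <<'E'
from bench import get_image
import cv2,numpy as np
s=get_image("scene")["pixels"][:,:,::-1]
cv2.imwrite("pics/c4.png",cv2.resize(s[190:270,330:530],None,fx=4,fy=4))
E
```

```text
time: 7.58
position: [0.521, 0.3445, 0.1303]
tool_rot: [-0.001, -3.139, 0.003]
ft_force: [0.2, 0.5, 0.4]
grip_width: 0.623
grip_force: 0.0
time: 8.42
position: [0.4211, 0.0806, 0.1307]
tool_rot: [0.009, 3.141, 0.0]
ft_force: [1.0, -0.2, 0.5]
grip_width: 0.703
grip_force: 0.0
time: 9.08
position: [0.4224, 0.0851, 0.0155]
tool_rot: [-0.0, 3.141, -0.0]
ft_force: [-0.4, 0.1, 0.7]
grip_width: 0.697
grip_force: 0.0
```

View pics/c4.png

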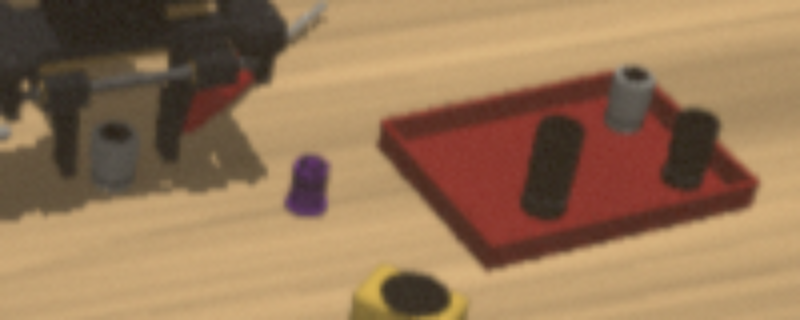

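The deep socket stands upright in the tray at (555,165) in the crop, and the short socket is between the fingers at (113,155). Next I grip it and carry it over.

```bash
python3 -m crank '[[[0,0,0,0,0.6],[0,0,0,0,0.6],[0,0,0,0,0.6],[0,0,0,0,0.6],[0,0,0,0,0.6],[0,0,0,0,0.6],[0,0,0,0,0.6]]]' 30
python3 -m crank '[[[0,0,-5,0,0.6],[0,0,-15,0,0.6],[0,0,-30,0,0.6],[0,0,-30,0,0.6],[0,0,-25,0,0.6],[0,0,0,0,0.6]]]'
python3 -m crank '[[[-3,15,0,0,0.6],[-4,28,0,0,0.6],[-4,34,0,0,0.6],[-4,34,0,0,0.6],[-4,34,0,0,0.6],[-4,34,0,0,0.6],[-4,34,0,0,0.6],[-4,27,0,0,0.6],[-4,15,0,0,0.6],[-3,5,0,0,0.6]]]'
python3 -m crank '[[[0,0,0,0,0.6],[0,0,0,0,0.6],[0,0,20,0,0.6],[0,0,30,0,0.6],[0,0,25,0,0.6],[0,0,15,0,0.6],[0,0,10,0,0.6],[0,0,0,0,0.6],[0,0,0,0,0.6],[0,0,0,0,0.6]]]'
```

```text
time: 9.72
position: [0.422, 0.0842, 0.0154]
tool_rot: [0.001, 3.141, 0.0]
ft_force: [-0.4, 0.1, 3.5]
grip_width: 0.36
grip_force: 30.0
time: 10.22
position: [0.4251, 0.0852, 0.125]
tool_rot: [0.001, 3.133, 0.006]
ft_force: [1.3, 0.6, -0.7]
grip_width: 0.359
grip_force: 30.0
time: 11.05
position: [0.4576, 0.3484, 0.1175]
tool_rot: [0.007, -3.138, 0.001]
ft_force: [-1.0, -0.7, -1.2]
grip_width: 0.364
grip_force: 30.0
time: 11.88
position: [0.4606, 0.3438, 0.0208]
tool_rot: [0.003, 3.141, 0.001]
ft_force: [-0.0, -0.4, -1.9]
grip_width: 0.365
grip_force: 30.0
```

```bash
python3 -m crank '[[[0,0,1.5,0,0.6],[0,0,0,0,0.6],[0,0,0,0,0.6]]]'|grep -E "pos|ft"
python3 -m crank '[[[0,0,1,0,0.6],[0,0,0,0,0.6],[0,0,0,0,0.6]]]'|grep -E "pos|ft"
python3 -m crank '[[[0,0,0.6,0,0.6],[0,0,0,0,0.6],[0,0,0,0,0.6]]]'|grep -E "pos|ft"
```

```text
position: [0.4601, 0.3443, 0.0189]
ft_force: [-0.1, 0.1, -1.1]
position: [0.46, 0.3443, 0.0176]
ft_force: [0.1, 0.3, -1.0]
position: [0.4601, 0.3443, 0.0175]
ft_force: [-1.8, -1.5, 4.2]
```

```bash
python3 -m crank '[[[0,0,0,0,0.2],[0,0,0,0,0.1],[0,0,0,0,0],[0,0,0,0,-0.2],[0,0,0,0,-0.2],[0,0,0,0,-0.2],[0,0,-10,0,-0.2],[0,0,-25,0,-0.2],[0,0,-35,0,-0.2],[0,0,-30,0,-0.4]]]'
python3 -m crank '[[[0,-20,-5,0,-0.4],[0,-30,0,0,-0.4],[0,-38,0,0,-0.4],[0,-38,0,0,-0.4],[0,-38,0,0,-0.4],[0,-38,0,0,-0.4],[0,-38,0,0,-0.4],[-4,-38,0,0,-0.4],[-5,-38,0,0,-0.4],[-5,-38,0,0,-0.4]]]'
python3 -m crank '[[[-5,-38,0,0,-0.4],[-5,-38,0,0,-0.4],[-5,-38,0,0,-0.4],[-5,-36,0,0,-0.4],[0,-20,0,0,-0.4],[0,-4,0,0,-0.4],[0,0,0,0,-0.4],[0,0,0,0,-0.4]]]'
python3 - <<'E'
from bench import get_image
import cv2,numpy as np
s=get_image("scene")["pixels"][:,:,::-1]
cv2.imwrite("pics/c5.png",cv2.resize(s[180:300,230:530],None,fx=2.6,fy=2.6))
E
```

```text
time: 13.47
position: [0.46, 0.344, 0.1189]
tool_rot: [0.002, 3.141, -0.0]
ft_force: [0.4, 0.1, 1.2]
grip_width: 0.628
grip_force: 0.0
time: 14.3
position: [0.4738, -0.0115, 0.123]
tool_rot: [0.001, 3.14, 0.002]
ft_force: [1.4, -0.2, -0.7]
grip_width: 0.699
grip_force: 0.0
time: 14.97
position: [0.4937, -0.1826, 0.1221]
tool_rot: [0.0, 3.142, 0.002]
ft_force: [-0.3, -0.3, -0.3]
grip_width: 0.699
grip_force: 0.0
```

View pics/c5.png

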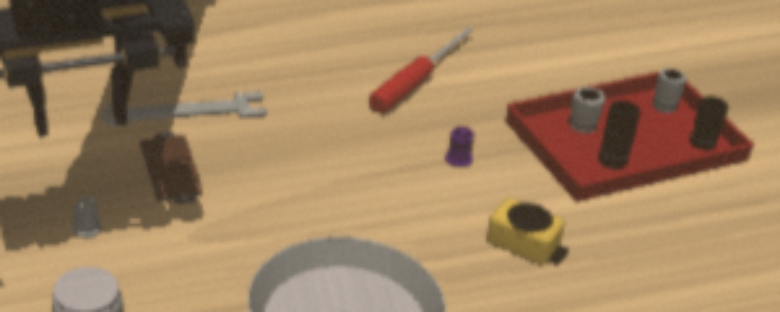

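Both sockets stand in the tray at (588,110) and (620,135), with the two original ones untouched. Next is the wheel nut, at (86,215) under the gripper.

```bash
python3 -m crank '[[[0,0,25,0,-0.4],[0,0,35,0,-0.4],[0,0,30,0,-0.4],[0,0,15,0,-0.4],[0,0,7,0,-0.4],[0,0,0,0,-0.4],[0,0,0,0,-0.4]]]'|grep -E "pos|ft"
python3 -m crank '[[[0,0,0,0,0.3],[0,0,0,0,0.4],[0,0,0,0,0.8],[0,0,0,0,0.8],[0,0,0,0,0.8],[0,0,0,0,0.8],[0,0,0,0,0.8],[0,0,0,0,0.8]]]' 20
python3 -m crank '[[[0,0,-5,0,0.8],[0,0,-15,0,0.8],[0,0,-30,0,0.8],[0,0,-30,0,0.8],[0,0,-25,0,0.8],[0,0,0,0,0.8]]]'
```

```text
position: [0.4943, -0.1829, 0.0106]
ft_force: [0.2, -0.4, -0.2]
time: 16.27
position: [0.4936, -0.1838, 0.0101]
tool_rot: [0.001, 3.141, 0.0]
ft_force: [-1.0, -0.6, 1.2]
grip_width: 0.254
grip_force: 20.0
time: 16.77
position: [0.4969, -0.1852, 0.1203]
tool_rot: [0.002, 3.132, -0.002]
ft_force: [0.9, 0.0, -0.1]
grip_width: 0.254
grip_force: 20.0
```

```bash
python3 -m crank '[[[-10,12,0,0,0.8],[-20,24,0,0,0.8],[-25,31,0,0,0.8],[-25,31,0,0,0.8],[-25,31,0,0,0.8],[-25,31,0,0,0.8],[-18,22,0,0,0.8],[-8,9,0,0,0.8],[0,0,0,0,0.8],[0,0,0,0,0.8]]]'|grep -E "pos|ft|wid"
python3 -m crank '[[[0,0,20,0,0.8],[0,0,30,0,0.8],[0,0,25,0,0.8],[0,0,12,0,0.8],[0,0,8,0,0.8],[0,0,0,0,0.8],[0,0,0,0,0.8]]]'|grep -E "pos|ft|wid"
python3 -m crank '[[[0,0,1,0,0.8],[0,0,0,0,0.8],[0,0,0,0,0.8]]]'|grep -E "pos|ft"
python3 -m crank '[[[0,0,1,0,0.8],[0,0,0,0,0.8],[0,0,0,0,0.8]]]'|grep -E "pos|ft"
```

```text
position: [0.6487, 0.0072, 0.1132]
ft_force: [-0.3, -0.5, -0.5]
grip_width: 0.252
position: [0.65, 0.0062, 0.0208]
ft_force: [0.2, -1.2, 0.7]
grip_width: 0.25
position: [0.6506, 0.0071, 0.0202]
ft_force: [-0.2, -0.3, 0.1]
position: [0.6498, 0.0072, 0.0181]
ft_force: [-0.3, -0.3, -0.4]
```

```bash
python3 -m crank '[[[0,0,1,0,0.8],[0,0,0,0,0.8],[0,0,0,0,0.8]]]'|grep -E "pos|ft"
python3 -m crank '[[[0,0,1,0,0.8],[0,0,0,0,0.8],[0,0,0,0,0.8]]]'|grep -E "pos|ft"
python3 -m crank '[[[0,0,0.5,0,0.8],[0,0,0,0,0.8],[0,0,0,0,0.8]]]'|grep -E "pos|ft"
```

```text
position: [0.6497, 0.0071, 0.0168]
ft_force: [0.1, 1.5, -0.4]
position: [0.6499, 0.0071, 0.0161]
ft_force: [-0.5, 0.3, -0.0]
position: [0.6499, 0.0071, 0.0161]
ft_force: [-1.9, -0.5, 6.3]
```

```bash
python3 -m crank '[[[0,0,0,0,0.4],[0,0,0,0,0.2],[0,0,0,0,0],[0,0,0,0,-0.1],[0,0,0,0,-0.1],[0,0,0,0,-0.1],[0,0,-10,0,-0.1],[0,0,-25,0,-0.1],[0,0,-35,0,-0.2],[0,0,-30,0,-0.4]]]'|grep -E "pos|ft|wid"
python3 -m crank '[[[10,11,0,0,-0.4],[20,22,0,0,-0.4],[27,31,0,0,-0.4],[28,31,0,0,-0.4],[28,31,0,0,-0.4],[27,31,0,0,-0.4],[20,22,0,0,-0.4],[10,10,0,0,-0.4],[0,0,0,0,-0.4],[0,0,0,0,-0.4]]]'|grep -E "pos|ft|wid"
python3 - <<'E'
from bench import get_image
import cv2,numpy as np
s=get_image("scene")["pixels"][:,:,::-1]
cv2.imwrite("pics/c6.png",cv2.resize(s[190:340,240:480],None,fx=3,fy=3))
E
```

```text
position: [0.6496, 0.0069, 0.1174]
ft_force: [1.3, -0.2, 0.4]
grip_width: 0.612
position: [0.4802, 0.1965, 0.1163]
ft_force: [-0.6, -0.2, 0.3]
grip_width: 0.703
```

View pics/c6.png

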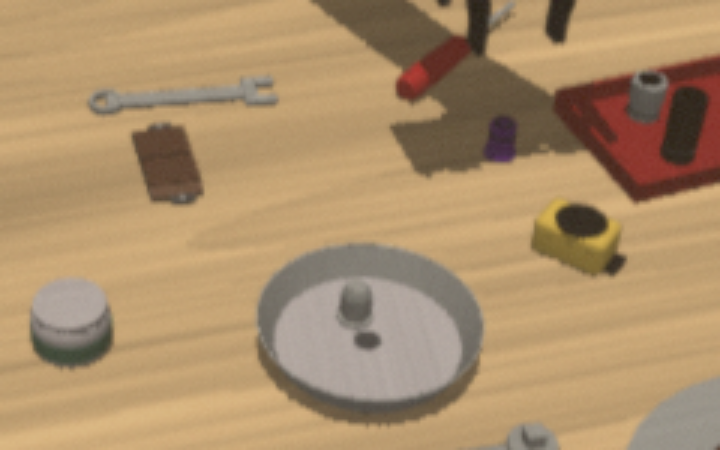

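The wheel nut stands in the dish at (355,300), and the lock nut is at (501,140) beneath the gripper.

```bash
python3 -m crank '[[[0,0,20,0,-0.4],[0,0,33,0,-0.4],[0,0,30,0,-0.4],[0,0,15,0,-0.4],[0,0,8,0,-0.4],[0,0,0,0,-0.4],[0,0,0,0,-0.4]]]'|grep -E "pos|ft"
python3 -m crank '[[[0,0,0,0,0.3],[0,0,0,0,0.4],[0,0,0,0,0.8],[0,0,0,0,0.8],[0,0,0,0,0.8],[0,0,0,0,0.8],[0,0,0,0,0.8],[0,0,0,0,0.8]]]' 20|grep -E "pos|ft|wid"
python3 -m crank '[[[0,0,-5,0,0.8],[0,0,-15,0,0.8],[0,0,-30,0,0.8],[0,0,-30,0,0.8],[0,0,-25,0,0.8],[0,0,0,0,0.8]]]'|grep -E "pos|ft|wid"
```

```text
position: [0.4813, 0.1951, 0.01]
ft_force: [0.1, -0.1, -0.2]
position: [0.4801, 0.1963, 0.0097]
ft_force: [-0.8, 1.3, 0.9]
grip_width: 0.259
position: [0.4834, 0.1974, 0.12]
ft_force: [0.5, -0.2, 0.0]
grip_width: 0.259
```

```bash
python3 -m crank '[[[-12,-10,0,0,0.8],[-24,-20,0,0,0.8],[-28,-24,0,0,0.8],[-28,-24,0,0,0.8],[-28,-24,0,0,0.8],[-28,-24,0,0,0.8],[-28,-24,0,0,0.8],[-24,-22,0,0,0.8],[-14,-12,0,0,0.8],[-6,-5,0,0,0.8]]]'|grep -E "pos|ft|wid"
python3 -m crank '[[[0,0,0,0,0.8],[0,0,0,0,0.8],[0,0,0,0,0.8]]]'|grep -E "pos|ft|wid"
```

```text
position: [0.701, 0.0025, 0.1135]
ft_force: [-1.3, -0.5, -0.4]
grip_width: 0.257
position: [0.6988, 0.0091, 0.1141]
ft_force: [-0.8, -0.6, 0.1]
grip_width: 0.257
```

Down to 0.017 and then feel for contact.

```bash
python3 -m crank '[[[0,0,20,0,0.8],[0,0,30,0,0.8],[0,0,25,0,0.8],[0,0,12,0,0.8],[0,0,9.5,0,0.8],[0,0,0,0,0.8],[0,0,0,0,0.8]]]'|grep -E "pos|ft|wid"
python3 -m crank '[[[0,0,1,0,0.8],[0,0,0,0,0.8],[0,0,0,0,0.8]]]'|grep -E "pos|ft"
python3 -m crank '[[[0,0,0.7,0,0.8],[0,0,0,0,0.8],[0,0,0,0,0.8]]]'|grep -E "pos|ft"
```

```text
position: [0.7004, 0.0075, 0.019]
ft_force: [0.3, -0.5, -0.1]
grip_width: 0.257
position: [0.7006, 0.0068, 0.0181]
ft_force: [0.5, 0.1, -0.8]
position: [0.6999, 0.0069, 0.0164]
ft_force: [-0.8, 0.2, 0.8]
```

```bash
python3 -m crank '[[[0,0,0.7,0,0.8],[0,0,0,0,0.8],[0,0,0,0,0.8]]]'|grep -E "pos|ft"
python3 -m crank '[[[0,0,0.5,0,0.8],[0,0,0,0,0.8],[0,0,0,0,0.8]]]'|grep -E "pos|ft"
```

```text
position: [0.6999, 0.0069, 0.0155]
ft_force: [-0.2, -0.1, -0.1]
position: [0.7, 0.0069, 0.0155]
ft_force: [-0.9, -0.5, 1.6]
```

```bash
python3 -m crank '[[[0,0,0,0,0.4],[0,0,0,0,0.2],[0,0,0,0,0],[0,0,0,0,-0.1],[0,0,0,0,-0.1],[0,0,0,0,-0.1],[0,0,-10,0,-0.1],[0,0,-25,0,-0.1],[0,0,-35,0,-0.2],[0,0,-30,0,-0.4]]]'|grep -E "pos|ft|wid"
python3 -m crank '[[[12,-4,0,0,-0.6],[24,-8,0,0,-0.8],[34,-12,0,0,-0.8],[36,-12,0,0,-0.8],[36,-12,0,0,-0.8],[36,-12,0,0,-0.8],[36,-12,0,0,-0.8],[33,-12,0,0,-0.8],[20,-7,0,0,-0.8],[8,-3,0,0,-0.8]]]'|grep -E "pos|ft|wid"
python3 -m crank '[[[0,0,10,0.045,-0.8],[0,0,25,0,-0.8],[0,0,30,0,-0.8],[0,0,10,0,-0.8],[0,0,0,0,-0.8],[0,0,0,0,-0.8]]]'|grep -E "pos|ft|wid|rot"
python3 - <<'E'
from bench import get_image
import cv2,numpy as np
t=get_image("top")["pixels"][:,:,::-1];s=get_image("scene")["pixels"][:,:,::-1]
cv2.imwrite("pics/c7.png",np.vstack([cv2.resize(t[150:300,230:430],None,fx=2,fy=2),cv2.resize(s[200:340,230:430],None,fx=2,fy=2)]))
E
```

```text
position: [0.6998, 0.0067, 0.1171]
ft_force: [0.6, -0.9, 0.3]
grip_width: 0.617
position: [0.422, -0.088, 0.1154]
ft_force: [-0.2, 0.6, 0.2]
grip_width: 0.901
position: [0.4253, -0.0871, 0.0405]
tool_rot: [-0.072, -3.14, 0.001]
ft_force: [-0.2, -0.5, 0.4]
grip_width: 0.899
```

View pics/c7.png

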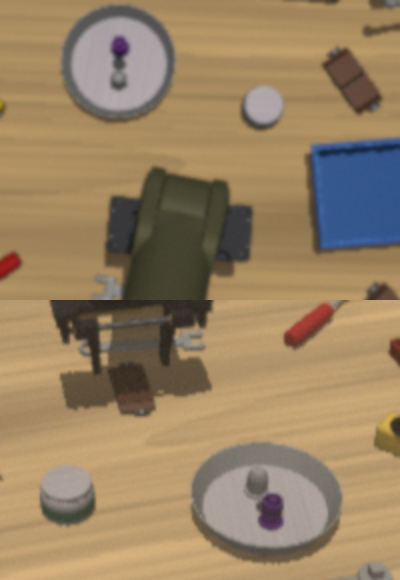

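Both nuts stand in the dish at (120,47) and (119,78) in the crop, and the pad is centred under the gripper. I lower to the bench.

```bash
python3 -m crank '[[[0,0,12,0,-0.8],[0,0,15,0,-0.8],[0,0,8,0,-0.8],[0,0,0,0,-0.8],[0,0,0,0,-0.8],[0,0,0,0,-0.8]]]'|grep -E "pos|ft|wid"
python3 -m crank '[[[0,0,0,0,-0.5],[0,0,0,0,-0.3],[0,0,0,0,0.2],[0,0,0,0,0.2],[0,0,0,0,0.2],[0,0,0,0,0.2],[0,0,0,0,0.2],[0,0,0,0,0.2]]]' 40|grep -E "pos|ft|wid|grip"
python3 -m crank '[[[0,0,-5,0,0.2],[0,0,-10,0,0.2],[0,0,-25,0,0.2],[0,0,-30,0,0.2],[0,0,-30,0,0.2],[0,0,-20,0,0.2],[0,0,0,0,0.2],[0,0,0,0,0.2]]]'
```

```text
position: [0.4256, -0.087, 0.0059]
ft_force: [0.2, 0.2, 0.1]
grip_width: 0.899
position: [0.4249, -0.0868, 0.0051]
ft_force: [-0.0, 1.1, 1.4]
grip_width: 0.51
grip_force: 40.0
time: 29.67
position: [0.4255, -0.0869, 0.1263]
tool_rot: [0.072, 3.138, 0.002]
ft_force: [-0.7, 0.1, -2.9]
grip_width: 0.511
grip_force: 40.0
```

```bash
python3 -m crank '[[[-4,-14,0,0,0.2],[-8,-28,0,0,0.2],[-9,-33,0,0,0.2],[-9,-33,0,0,0.2],[-9,-33,0,0,0.2],[-9,-33,0,0,0.2],[-9,-33,0,0,0.2],[-9,-33,0,0,0.2],[-8,-28,0,0,0.2],[-5,-17,0,0,0.2]]]'|grep -E "pos|ft|wid"
python3 -m crank '[[[0,0,0,0.118,0.2],[0,0,0,0.118,0.2],[0,0,0,0.118,0.2],[0,0,0,0.118,0.2],[0,0,0,0.118,0.2],[0,0,0,0.118,0.2],[0,0,0,0.118,0.2],[0,0,0,0.118,0.2],[0,0,0,0.118,0.2],[0,0,0,0.118,0.2]]]'|grep -E "pos|ft|wid"
python3 -m crank '[[[0,0,0,0.118,0.2],[0,0,0,0.118,0.2],[0,0,0,0,0.2],[0,0,0,0,0.2],[0,0,0,0,0.2]]]'
python3 - <<'E'
from bench import get_image
import cv2,numpy as np
t=get_image("top")["pixels"][:,:,::-1];s=get_image("scene")["pixels"][:,:,::-1]
cv2.imwrite("pics/c8.png",np.vstack([cv2.resize(t[190:300,360:480],None,fx=3,fy=3),cv2.resize(s[190:310,120:240],None,fx=3,fy=2)]))
E
```

```text
position: [0.4889, -0.3785, 0.1228]
ft_force: [1.1, -1.0, -2.4]
grip_width: 0.506
position: [0.4894, -0.3745, 0.1231]
ft_force: [-0.5, 1.0, -2.3]
grip_width: 0.511
time: 31.75
position: [0.4901, -0.3749, 0.1241]
tool_rot: [-2.093, -2.341, 0.001]
ft_force: [0.0, 0.4, -2.1]
grip_width: 0.509
grip_force: 40.0
```

View pics/c8.png

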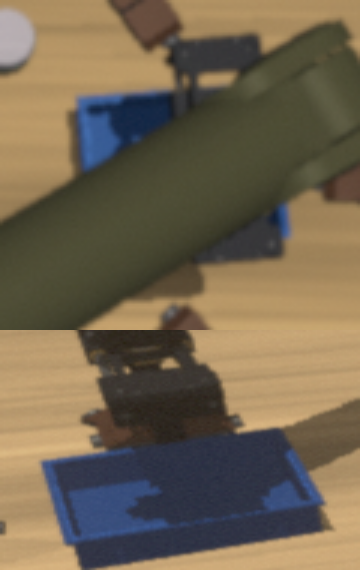

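The pad lies along the tub's length and is centred over it. I lower it.

```bash
python3 -m crank '[[[0,0,15,0,0.2],[0,0,25,0,0.2],[0,0,25,0,0.2],[0,0,20,0,0.2],[0,0,15,0,0.2],[0,0,8,0,0.2],[0,0,4,0,0.2],[0,0,0,0,0.2],[0,0,0,0,0.2]]]'|grep -E "pos|ft|wid"
python3 -m crank '[[[0,0,1,0,0.2],[0,0,0,0,0.2],[0,0,0,0,0.2]]]'|grep -E "pos|ft"
python3 -m crank '[[[0,0,1,0,0.2],[0,0,0,0,0.2],[0,0,0,0,0.2]]]'|grep -E "pos|ft"
python3 -m crank '[[[0,0,1,0,0.2],[0,0,0,0,0.2],[0,0,0,0,0.2]]]'|grep -E "pos|ft"
```

```text
position: [0.4911, -0.3759, 0.0138]
ft_force: [0.3, 0.8, -2.0]
grip_width: 0.511
position: [0.4912, -0.3755, 0.0128]
ft_force: [0.2, -0.2, -1.9]
position: [0.4907, -0.3751, 0.0111]
ft_force: [-0.5, 0.5, -2.4]
position: [0.4906, -0.3752, 0.0099]
ft_force: [0.1, -0.2, -1.7]
```

```bash
python3 -m crank '[[[0,0,1,0,0.2],[0,0,0,0,0.2],[0,0,0,0,0.2]]]'|grep -E "pos|ft"
python3 -m crank '[[[0,0,0.8,0,0.2],[0,0,0,0,0.2],[0,0,0,0,0.2]]]'|grep -E "pos|ft"
python3 -m crank '[[[0,0,0.7,0,0.2],[0,0,0,0,0.2],[0,0,0,0,0.2]]]'|grep -E "pos|ft"
```

```text
position: [0.4906, -0.3752, 0.0089]
ft_force: [-0.7, 0.2, -2.5]
position: [0.4907, -0.3752, 0.0083]
ft_force: [0.3, -0.3, -2.0]
position: [0.4907, -0.3752, 0.0082]
ft_force: [-1.8, 1.9, 5.7]
```

Contact. Now I release, lift and retreat toward the base side, then check.

```bash
python3 -m crank '[[[0,0,0,0,-0.1],[0,0,0,0,-0.2],[0,0,0,0,-0.3],[0,0,0,0,-0.4],[0,0,0,0,-0.4],[0,0,0,0,-0.4],[0,0,-10,0,-0.4],[0,0,-20,0,-0.4],[0,0,-30,0,-0.4],[0,0,-35,0,-0.4]]]'|grep -E "pos|ft|wid"
python3 -m crank '[[[0,0,-30,0,-0.4],[-20,0,-30,0,-0.4],[-30,0,-20,0,-0.4],[-35,0,0,0,-0.4],[-35,0,0,0,-0.4],[-35,0,0,0,-0.4],[-25,0,0,0,-0.4],[0,0,0,0,-0.4],[0,0,0,0,-0.4]]]'|grep -E "time|pos|ft|wid"
python3 - <<'E'
from bench import get_image
import cv2,numpy as np
for n in("top","scene"):
    cv2.imwrite(f"pics/{n}9.png",get_image(n)["pixels"][:,:,::-1])
E
```

```text
position: [0.4897, -0.3745, 0.1028]
ft_force: [0.9, 0.2, 0.6]
grip_width: 0.701
time: 35.68
position: [0.5085, -0.5559, 0.1826]
ft_force: [0.6, 0.9, -0.7]
grip_width: 0.703
```

View pics/top9.png

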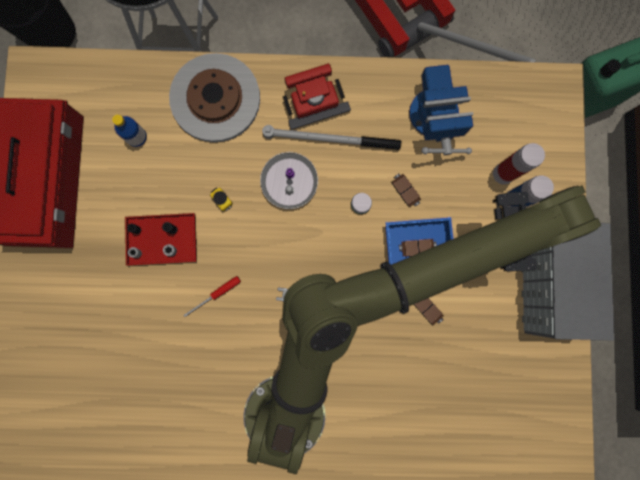

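View pics/scene9.png

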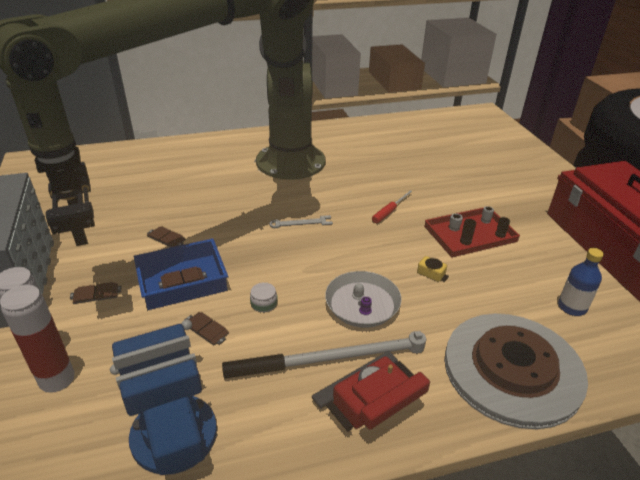

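The final pictures show the sockets upright in the tray at (169,229) and (168,250), the nuts in the dish at (290,174) and (289,188), and the pad flat in the tub at (183,277) in the scene view. The gripper is close to the drawer cabinet, so I back it off before handing in.

```bash
python3 -m crank '[[[15,0,-5,0,-0.4],[30,0,-10,0,-0.4],[30,0,-10,0,-0.4],[15,0,0,0,-0.4],[0,0,0,0,-0.4],[0,0,0,0,-0.4],[0,0,0,0,-0.4],[0,0,0,0,-0.4]]]'|grep -E "time|pos|ft|wid"
python3 -c "
from bench import job
print(job.close_job())"
```

```text
time: 36.45
position: [0.5002, -0.4652, 0.2075]
ft_force: [0.3, 0.3, -0.2]
grip_width: 0.697
the job is handed in; nothing more can be done
None
```

I handed the job in at 36.5 s: both sockets stand in the red tray beside the two original ones, both nuts stand in the steel dish, and the worn pad lies flat in the blue tub.

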